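# Hang the cutlery cup on the sloped draining rail

### The job

Hook the cutlery cup onto the upper end of the sloped draining rail, above the sprung catch, lowering it gently until you feel the hook bear on the rail. Still holding it in light contact, slide it down until it is completely past the catch, then let go well before the stop, so that it runs down by itself and is left hanging against the stop. Never press the held cup against the rail with more than 20 N, and leave the other things on the worktop where they are.

Things in the scene. Friction and masses are not known exactly. Their poses are not given: they have to be found in the camera images.
- stand: Fixed stand: low steel drip tray (170 x 450 mm, rim 22 mm high), two pairs of dark uprights, and a round slick steel rail, 12 mm in diameter, sloping straight down along the stand's +y, over its x = 0. Origin: on the worktop under the rail's middle; x across (away from the robot at yaw 0), y along (downhill), z up. Upper uprights at y = -190 mm, 257 mm high.
- rail_pivot (a point): Pivot of the rail at its lower end, on the rail's axis: stand's y = +200 mm, 165 mm above the worktop. From here the rail rises straight towards the stand's -y. Its tilt was set by hand, anywhere from 0.09 to 0.175 rad, and is NOT measured: feel for the rail's height, which also tells the tilt. Axes as the stand's.
- load_place (a point): Best loading place, given on the worktop straight below the rail (stand's y = -95 mm); the rail's axis passes 190 to 218 mm above it, depending on the unmeasured tilt. Bring the middle of the shoe in from 35 mm uphill to 5 mm downhill of here: farther down, the cup would foul the catch's bracket on its way in under the rail. Axes as the stand's.
- rail_stop (a point): The stop: face of a black rubber buffer disc (36 mm across) on the rail, at the stand's y = +140 mm; the point lies at the pivot's height, the rail itself passing 5 to 11 mm higher. Hung cups end with the front of the shoe against it, the shoe's middle 20 mm uphill. Axes as the stand's.
- catch (a joint): Opening (rad) of the sprung catch: a thin rod at rail height on the +x side, hinged 38 mm off the rail at stand's y = -46 mm on a black bracket (14 mm wide) reaching 26 mm below the rail's axis; the rod slants downhill to its tip at y = -8 mm. 0 = shut across the lip's way. The passing hook pushes it to about 0.2 (2 to 4 N along the rail); it shuts once the shoe's middle is past y = +15 mm.
- hanger_tab (a point): Centre of the grip tab on top of the loose hook-on cutlery cup, 164 mm above its underside: an upright block 12 mm (x) x 30 mm (y) x 44 mm (z). Axes are the cup's: z up, +x to where the hook opens, y along the shoe. The steel cup (62 mm across, 60 mm high) stands on its foot; 0.22 to 0.45 kg, 186 mm high overall. A flat strap at x = -32 mm joins it to the shoe.
- hanger_seat (a point): Point of the hook that bears on the rail: middle of the underside of the grey shoe (40 mm long in y, plate 8 mm thick), 134 mm above the cup's underside, 30 mm below the tab centre. Two cheeks, inner faces at x = -8 and +8 mm, 4 mm thick, reach down to 119 mm; the +x one is the lip. The 59 mm gap between cup rim and lip lets the rail in from the +x side.
- mug: White mug, 80 mm across, 90 mm high, origin under its middle. Bystander.
- glass: Drinking glass, 66 mm across, 110 mm high, origin under its middle. Bystander.
- soap: Clear bottle with green cap, 64 mm across, 180 mm high, origin under its middle. Bystander.
- jar: Amber jar with a steel lid, 72 mm across, 100 mm high, origin under its middle. Bystander.
- spatula: Wooden spatula lying flat, 260 mm long, origin near its middle. Bystander.
- bowl: Blue plastic bowl, 170 mm across, 75 mm high, origin under its middle. Bystander.
Things that resemble listed ones, but are neither listed nor needed, are in the scene too. What is shaped like the part that bears hanger_tab but brown or yellow is not meant.

How it is judged:
On the way, in this order (a step that is already met when the one before it is completed fails the run):
1. the cup, still held, is hooked on the rail above the catch and bears on it (contact force between hanger and stand above 0.7 N and contact force between the fingers and hanger above 0.5 N and y of hanger_seat in the frame of stand between -0.15 and -0.035 m and x of hanger_seat in the frame of stand between -0.012 and 0.012 m and z of hanger_seat in the frame of stand above 0.18 m and angle between hanger_seat's own z axis and vertical below 0.35 rad), for 0.15 s.
2. the catch is pushed aside by the passing hook (value of joint catch above 0.08 rad and contact force between hanger and stand above 0.3 N).
3. the cup is past the catch, which has sprung shut behind it, still hooked on the rail (y of hanger_seat in the frame of stand above 0.008 m and value of joint catch below 0.08 rad and x of hanger_seat in the frame of stand between -0.015 and 0.015 m and z of hanger_seat in the frame of stand above 0.165 m), for 0.05 s.
At the end, for the whole second after the job is handed in: The cup hangs on the rail by its hook (hook within 12 mm of the rail's line, tilted less than 0.35 rad), within about 10 mm of touching the rubber stop at the lower end, at rest, and the catch is shut (y of hanger_seat in the frame of stand between 0.108 and 0.145 m and x of hanger_seat in the frame of stand between -0.012 and 0.012 m and z of hanger_seat in the frame of stand above 0.165 m and contact force between hanger and stand above 1 N and angle between hanger_seat's own z axis and vertical below 0.35 rad and linear speed of hanger below 0.05 m/s and value of joint catch below 0.08 rad).
It fails at once if the robot presses the held cup against the rail or its stand with more than 20 N (contact force between hanger and stand above 20 N and contact force between the fingers and hanger above 0.3 N).
It fails at once if the robot carries or pushes the cup to within about 30 mm of the stop instead of letting it run (y of hanger_seat in the frame of stand above 0.09 m and z of hanger_seat in the frame of stand above 0.15 m and contact force between the fingers and hanger above 0.3 N).
It fails at once if a bystander is moved by more than 30 mm (distance of any of mug, glass, soap, jar, spatula, bowl from where it was at the start of the episode above 0.03 m).
It also fails if it takes over 61 s, if anything falls off the work surface, if the arm or the gripper's body presses on something with over 40 N, if the wrist force passes 120 N, or if a joint passes its speed limit or range.

### The arm

A 7-joint arm with a two-finger parallel gripper is mounted at the origin on the work surface. World frame = base frame: x ahead of the robot, y to its left, z up, the work surface at z = 0. Lengths are in m, angles in rad, forces in N, time in s.
With the tool pointing down it reaches from about 0.4 to 0.85 m from the base axis. Payload 10.4 kg.
Tool frame: the origin (TCP) lies between the finger pads; the fingertips stand ahead of it and the grasp point (between the pads) lies 6 mm ahead of it (finger_overhang is the z of the fingertips in the tool frame, in m); z points along the fingers, y is the direction in which the jaws open and shut (so a half turn about z gives the same grasp; the last joint's range is limited). The gripper opens to 85 mm and grips with 20 to 120 N. Pads are 22 mm wide; open, the fingers measure 114 mm over their backs; the gripper's body (76 mm by 85 mm) begins 54 mm behind the grasp point. The pads swing forward as they close: fully open they stand 13 mm farther back than shut.
Start: joints at [-1.274, 0.332, -0.065, 1.46, 0.022, 1.35, -0.088], TCP at [0.196, 0.593, 0.256] pointing down, gripper open.
Joint ranges: [-2.6, 2.6], [-0.5, 2.12], [-1.47, 1.34], [0.16, 2.42], [-1.27, 4.41], [0.06, 2.06], [-2.6, 2.6]. Speed limits (rad/s): [2.22, 2.22, 2.79, 2.79, 3.14, 3.14, 3.14].

### API

Orientations are given as a unit quaternion [x, y, z, w].
In Python, from workcell import * gives the robot as it stands.
- The arm moves only by the shell command python3 -m creep 'ROWS' [FORCE]. ROWS is JSON, a list of rows, each a list of 7 numbers: the turn, a rotation vector about the tool's x, y, z in rad, then the shift along the tool's x, y, z in mm, then the closure in counts, from 0 (fully open) to 255 (shut). In form: [[wx, wy, wz, dx, dy, dz, claw], ...]. A call has 1 to 8 rows; each row shifts and turns the commanded pose from where the row before left it, along the tool's axes as they then stand; what a row does not reach is not made up. A row lasts 1/10 s, in which the tool goes at most 50 mm and 8.59 degrees, less where a joint would pass 70% of its speed; a pose out of reach is approached as far as the arm can. A call is refused whole if a number of a shift passes 50 or a number of a turn 0.15, either way. A call with a gripper value outside its range is refused whole. The fingers move at their own pace and stop on an object; FORCE is the grip in N (left out, the last holds). Time passes only in rows, so rows that do not move let the fingers close. It gives the time, the measured TCP pose, the force and the opening at its end, in the units of the state.
- get_obs(): the state, without advancing time (a new reading comes with each control period).
- camera(name): name is "side" or "top" or "wrist"; returns (picture, depth): 384x512x3 uint8, blue, green, red; 384x512 float32, m along the optical axis (not along the pixel's ray), 0 where there is no reading.
- camera_model(name): a dict with "camera_matrix" (3x3 intrinsics, pixels), "R" (3x3) and "t" (3): a world point X has camera coordinates R X + t; the wrist camera has in their place "mount" (4x4, takes a point from camera to tool coordinates, whose origin is the TCP and whose axes are the flange's). Camera axes: x right, y down, z forward; pixel columns grow to the right and rows downward; lengths in m; the calibration is good to about 2 mm. A picture is of the moment at which its call begins: read the wrist's pose just before it. camera_model takes no time and is no camera call.
- hand_in(): hands the job in, once; it reports no verdict.
The state is a dict: "clock": time; "joint_pos": joint angles; "joint_velocities": joint speeds; "tau": joint torques, N m; "position": TCP position; "ee_rot": TCP orientation; "ft_force": force on the tool from outside, world axes, zero at the start; "torque": the same for the moment, N m; "grip_width": opening from 0.0 (shut) to 1.0 (fully open).
Only numpy, scipy, OpenCV 4.12 (cv2) and the standard library are available. Lean on these libraries where they do the work, as an engineer would, in place of code of your own. Each camera call takes 0.05 s, during which the arm holds its last target.

## Working session

There is one attempt and no reset: what is moved stays moved. The work goes in short steps, Python scripts to look and compute and a shell command to move; the robot and the scene stay as the last step left them, time stands still between calls to the robot, and variables do not carry over. Pictures are saved under pics/ and viewed, and the job is handed in when it is done.

```bash
ls; mkdir -p pics; python3 - <<'E'
from workcell import *
import cv2,numpy as np
print(get_obs())
for n in ["side","top","wrist"]:
    p,d=camera(n); cv2.imwrite(f"pics/{n}0.png",p); np.save(f"{n}0.npy",d)
    print(n,camera_model(n))
E
```

```text
pics
{'clock': 0.0, 'joint_pos': array([-1.27359885,  0.33285455, -0.06470542,  1.46093577,  0.02159943,
        1.3498821 , -0.08848312]), 'joint_velocities': array([ 0.00213897,  0.00060641,  0.00078121,  0.00067374, -0.00058961,
        0.00066618,  0.00149105]), 'tau': array([ 3.83530951e-04, -6.25448370e+01,  4.96306841e-02, -3.91607237e+01,
        1.63079007e-02,  9.91419627e-03, -1.31513718e-05]), 'position': array([0.19637925, 0.59299641, 0.25552938]), 'ee_rot': array([ 1.59197097e-01,  9.87246578e-01, -6.87525124e-04, -7.97221726e-05]), 'ft_force': array([ 0.45283774, -0.65446928,  0.85142943]), 'torque': array([0.02124457, 0.01008691, 0.01599613]), 'grip_width': 1.0000355747818066}
side {'camera_matrix': array([[393.60297951,   0.        , 260.36454278],
       [  0.        , 393.60297951, 191.24865079],
       [  0.        ,   0.        ,   1.        ]]), 'R': array([[ 0.98321773, -0.1816657 ,  0.01674738],
       [-0.07212883, -0.47140784, -0.8789608 ],
       [ 0.16757187,  0.86300187, -0.47659988]]), 't': array([-0.52272688,  0.15575696,  1.08556216])}
top {'camera_mat
[... 194 characters left out ...]
8037,  0.02211828],
       [-0.98155309, -0.03106662, -0.18864888],
       [ 0.18921913, -0.01654509, -0.98179549]]), 't': array([-0.01908271,  0.53841204,  1.06500395])}
wrist {'camera_matrix': array([[336.82414022,   0.        , 248.08362743],
       [  0.        , 336.82414022, 186.14994791],
       [  0.        ,   0.        ,   1.        ]]), 'mount': array([[-3.15889272e-04, -9.60954640e-01, -2.76705764e-01,
         7.10866247e-02],
       [ 9.99999853e-01, -4.25444995e-04,  3.35895124e-04,
         4.07892445e-04],
       [-4.40503061e-04, -2.76705617e-01,  9.60954633e-01,
        -1.17022717e-01],
       [ 0.00000000e+00,  0.00000000e+00,  0.00000000e+00,
         1.00000000e+00]])}
```

View pics/side0.png

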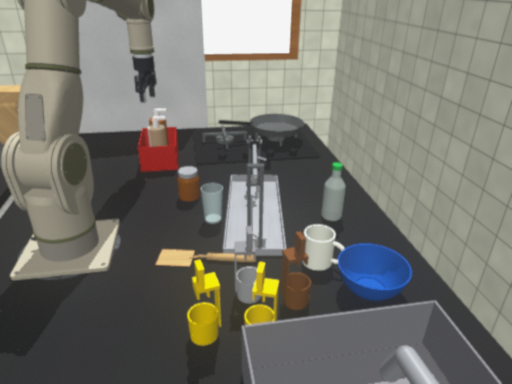

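View pics/top0.png

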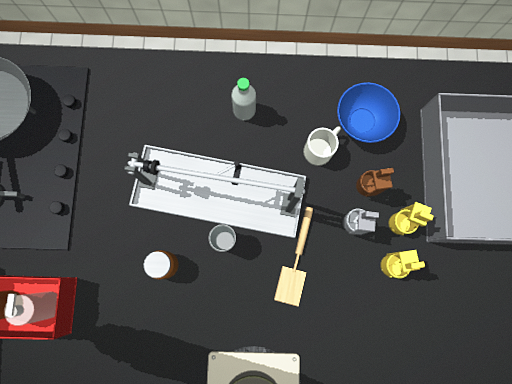

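View pics/wrist0.png

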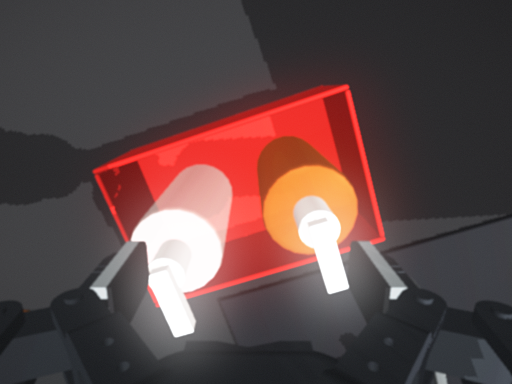

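The steel-grey cup at top (360,220) / side (247,283) fits. Brown (375,182) and the yellows (408,220), (400,263) are excluded by colour. I'll confirm with enlarged crops.

```bash
python3 - <<'E'
import cv2,numpy as np
t=cv2.imread('pics/top0.png'); s=cv2.imread('pics/side0.png')
a=cv2.resize(t[135:245,115:315],None,fx=4,fy=4,interpolation=cv2.INTER_CUBIC)
cv2.imwrite('pics/crop_stand.png',a)
b=cv2.resize(t[160:290,330:440],None,fx=4,fy=4,interpolation=cv2.INTER_CUBIC)
c=cv2.resize(s[225:350,180:320],None,fx=4,fy=4,interpolation=cv2.INTER_CUBIC)
cv2.imwrite('pics/crop_cups_t.png',b);cv2.imwrite('pics/crop_cups_s.png',c)
d=cv2.resize(s[110:270,200:310],None,fx=3.7,fy=3.7,interpolation=cv2.INTER_CUBIC)
cv2.imwrite('pics/crop_stand_s.png',d)
E
```

```text
(no output)
```

View pics/crop_stand.png

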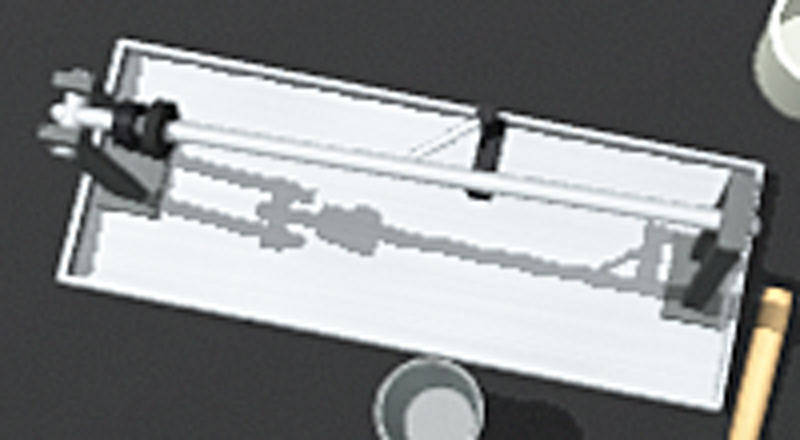

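View pics/crop_cups_t.png

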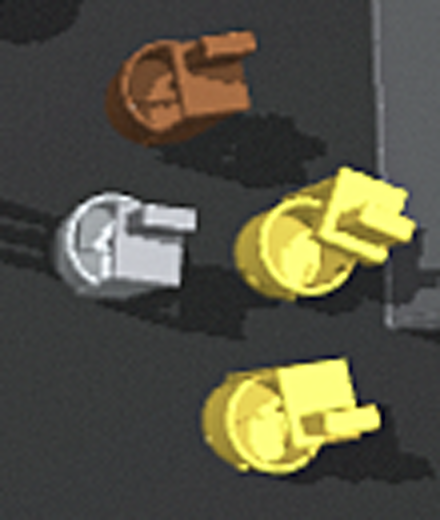

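View pics/crop_cups_s.png

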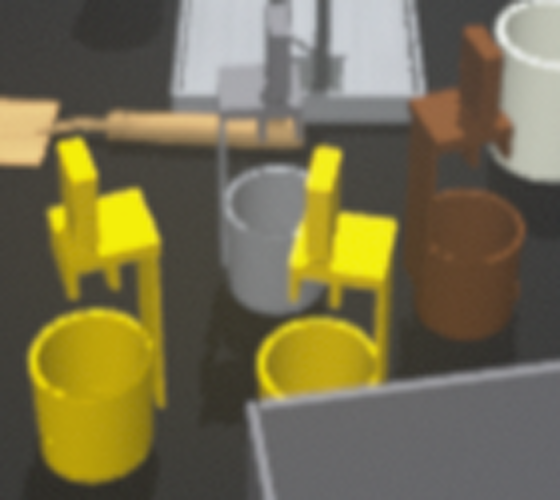

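View pics/crop_stand_s.png

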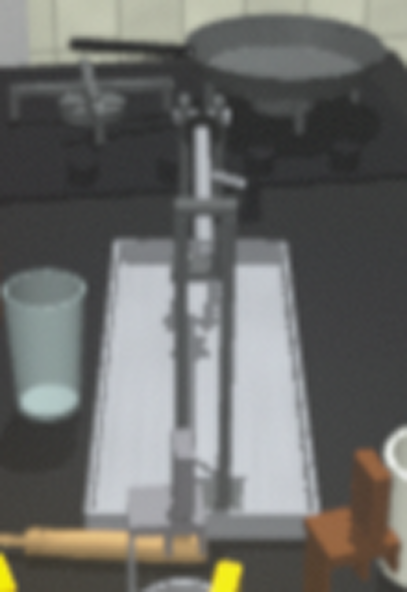

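Grey cup confirmed: its crop shows steel-grey, with the tab on the +x (upper image) side, so the hook opens towards +x. The rail's stop is at left (237→150 side, pixel ~(155,167)) and the catch bracket is at (237,172). Downhill is therefore image-left (+y), and the catch is on the +x side. Next I'll localise with depth.

```bash
cat > h.py <<'E'
from workcell import *
import cv2,numpy as np
from scipy.spatial.transform import Rotation as Rn
def cloud(n,d,pose=None):
    m=camera_model(n);K=m["camera_matrix"]
    v,u=np.mgrid[0:d.shape[0],0:d.shape[1]]
    P=np.stack([(u-K[0,2])/K[0,0]*d,(v-K[1,2])/K[1,1]*d,d],-1)
    if n!="wrist": W=(P-m["t"])@m["R"]
    else:
        T=m["mount"]; p,q=pose
        W=(P@T[:3,:3].T+T[:3,3])@Rn.from_quat(q).as_matrix().T+p
    W[d<=0]=np.nan
    return W
E
python3 - <<'E'
from h import *
d=np.load('top0.npy');W=cloud('top',d)
for u,v in [(350,215),(370,227),(372,214),(360,222),(385,175),(425,212),(237,180),(200,173),(260,182),(280,185),(170,168),(140,165),(302,190)]:
    print((u,v),W[v,u].round(3))
img=cv2.imread('pics/top0.png')
reg=np.zeros(d.shape,bool);reg[200:245,335:385]=1
z=W[...,2]
m=reg&(z>0.135)&(z<0.15); print('plate',m.sum(),np.nanmin(W[m],0),np.nanmax(W[m],0))
m=reg&(z>0.178)&(z<0.2); print('tab',m.sum(),np.nanmin(W[m],0),np.nanmax(W[m],0),np.nanmean(W[m],0))
if m.sum(): print(cv2.minAreaRect((W[m][:,:2]*1000).astype(np.float32)))
m=reg&(z>0.135)&(z<0.15)
if m.sum(): print(cv2.minAreaRect((W[m][:,:2]*1000).astype(np.float32)))
# rail
reg=np.zeros(d.shape,bool);reg[150:200,165:297]=1
m=reg&(z>0.16)&(z<0.25);P=W[m]
print('rail',m.sum())
for it in range(6):
    c=P.mean(0);_,_,V=np.linalg.svd(P-c);dv=V[0]*np.sign(V[0][1])
    r=np.linalg.norm((P-c)-np.outer((P-c)@dv,dv),axis=1);P=P[r<max(0.008,2*r.std())]
print(len(P),c,dv,np.arctan2(dv[1],dv[0])-np.pi/2,np.arcsin(dv[2]),r.max(),P[:,1].min(),P[:,1].max())
#tray
reg=np.zeros(d.shape,bool);reg[138:245,120:312]=1
m=reg&(z>0.003)&(z<0.03)
m=m&(img.min(2)>90)
print('tray',cv2.minAreaRect((W[m][:,:2]*1000).astype(np.float32)))
E
```

```text
(350, 215) [ 0.475 -0.248  0.018]
(370, 227) [ 0.432 -0.266  0.144]
(372, 214) [ 0.458 -0.261  0.183]
(360, 222) [ 0.443 -0.243  0.141]
(385, 175) [ 0.556 -0.3    0.161]
(425, 212) [ 0.466 -0.383  0.186]
(237, 180) [0.522 0.052 0.212]
(200, 173) [0.538 0.138 0.198]
(260, 182) [0.517 0.    0.219]
(280, 185) [ 0.511 -0.045  0.222]
(170, 168) [0.55  0.209 0.187]
(140, 165) [0.559 0.283 0.172]
(302, 190) [ 0.495 -0.09   0.255]
plate 235 [ 0.42447221 -0.28018433  0.13585443] [ 0.47019122 -0.23786929  0.14909434]
tab 76 [ 0.45128078 -0.27418887  0.17807747] [ 0.46429869 -0.24505018  0.18915322] [ 0.45772105 -0.25918652  0.18543863]
((457.9588317871094, -259.7191162109375), (29.52906608581543, 12.303934097290039), 85.86941528320312)
((447.3642272949219, -259.6108093261719), (40.6827392578125, 44.55405807495117), 85.37120056152344)
rail 889
688 [0.52537651 0.06906204 0.20614728] [ 0.16181639  0.97534289 -0.15007234] -0.16440962355929312 -0.15064144506038907 0.007668771393464906 -0.07758900650126441 0.2222219369090322
tray ((533.3008422851562, 101.77430725097656), (291.5868225097656, 499.2225036621094), 1.67779541015625)
```

```bash
python3 - <<'E'
from h import *
m=camera_model('top');K=m['camera_matrix']
def ray(u,v,z):
    r=m['R'].T@np.linalg.solve(K,[u,v,1.]);c=-m['R'].T@m['t'];return c+r*(z-c[2])/r[2]
C=[ray(115+a/4-.4,135+b/4-.4,.022) for a,b in [(120,40),(766,163),(722,411),(57,281)]]
C=np.array(C);print(C.round(4))
# corners: (x+,y+),(x+,y-),(x-,y-),(x-,y+)
M=np.array([[.085,.225],[.085,-.225],[-.085,-.225],[-.085,.225]])
A=C[:,:2];ca=A.mean(0);H=(M).T@(A-ca);th=np.arctan2(H[0,1]-H[1,0],H[0,0]+H[1,1])
print('origin',ca,'yaw',th,[np.linalg.norm(A[i]-A[(i+1)%4]) for i in range(4)])
R=np.array([[np.cos(th),-np.sin(th)],[np.sin(th),np.cos(th)]])
print('resid',(A-ca)-M@R.T)
W=cloud('top',np.load('top0.npy'));z=W[...,2]
L=(W[...,:2]-ca)@R
g=np.zeros(z.shape,bool);g[150:200,150:305]=1
for y in np.arange(-.18,.14,.02):
    s=g&(abs(L[...,1]-y)<.005)&(abs(L[...,0])<.014)&(z>.15)
    if s.sum()>2: print(round(y,3),s.sum(),'x',np.median(L[...,0][s]).round(4),'zmax',np.percentile(z[s],90).round(4),np.median(z[s]).round(4))
E
```

```text
[[ 0.6523  0.3166  0.022 ]
 [ 0.5802 -0.1282  0.022 ]
 [ 0.4108 -0.1001  0.022 ]
 [ 0.4843  0.3452  0.022 ]]
origin [0.53189386 0.1083895 ] yaw -0.162628632348369 [np.float64(0.45060375302266253), np.float64(0.17166598410731246), np.float64(0.4513665102000744), np.float64(0.17039121969045593)]
resid [[ 5.80131275e-05 -4.93324713e-05]
 [ 8.44917227e-04 -7.89368479e-04]
 [-7.50301823e-04 -2.23926557e-04]
 [-1.52628531e-04  1.06262751e-03]]
-0.18 24 x -0.0013 zmax 0.23 0.2278
-0.16 25 x -0.0015 zmax 0.2264 0.2244
-0.14 24 x -0.0008 zmax 0.2235 0.2208
-0.12 25 x -0.0003 zmax 0.2204 0.2186
-0.1 22 x -0.0002 zmax 0.2172 0.2152
-0.08 23 x -0.0009 zmax 0.2154 0.2122
-0.06 29 x 0.0001 zmax 0.2117 0.2082
-0.04 25 x -0.0004 zmax 0.208 0.2058
-0.02 30 x 0.0018 zmax 0.2049 0.2026
-0.0 22 x 0.0 zmax 0.2025 0.2006
0.02 23 x -0.0005 zmax 0.1995 0.1964
0.04 22 x 0.0003 zmax 0.1971 0.1952
0.06 22 x -0.0002 zmax 0.1935 0.1908
0.08 23 x -0.0005 zmax 0.1902 0.1873
0.1 20 x 0.0004 zmax 0.1875 0.1854
0.12 21 x -0.0005 zmax 0.1849 0.1825
```

```bash
cat >> h.py <<'E'
SO=np.array([.5319,.1084]);SY=-.1635
def st2w(x,y): 
    c,s=np.cos(SY),np.sin(SY); return np.array([SO[0]+c*x-s*y,SO[1]+s*x+c*y])
def w2st(p):
    c,s=np.cos(SY),np.sin(SY); d=np.array(p[:2])-SO; return np.array([c*d[0]+s*d[1],-s*d[0]+c*d[1]])
def Rtool(yaw,tilt=0):
    """tool y = horizontal dir at yaw (cup x), z down; tilt = rotation about cup x, + lowers... """
    x=np.array([-np.sin(yaw),np.cos(yaw),0]);y=np.array([np.cos(yaw),np.sin(yaw),0]);z=np.array([0,0,-1.])
    R=np.stack([x,y,z],1)
    return Rn.from_rotvec(tilt*y).as_matrix()@R
def plan(wps,claw,start=None,smax=45,tmax=.14):
    """wps: list of (pos,R)"""
    o=get_obs() if start is None else start
    p=np.array(o["position"]);R=Rn.from_quat(o["ee_rot"]).as_matrix()
    for (q,Q) in wps:
        q=np.array(q,float)
        w=Rn.from_matrix(R.T@Q).as_rotvec()
        n=max(1,int(np.ceil(max(np.linalg.norm(q-p)*1000/smax,np.linalg.norm(w)/tmax))))
        dw=w/n; st=(q-p)/n
        for i in range(n):
            # shift along the axes as they stand before the row's turn
            s=R.T@st*1000
            row=[*np.round(dw,3),*np.round(s,1),claw]
            print("[%g,%g,%g,%g,%g,%g,%d],"%tuple(r+0. for r in row))
            R=R@Rn.from_rotvec(dw).as_matrix();p=p+st
        print('  -- ',q.round(3),n)
def ob():
    o=get_obs();R=Rn.from_quat(o["ee_rot"]).as_matrix()
    print('t',round(o['clock'],2),'p',o['position'].round(4),'yaw',np.arctan2(R[1,1],R[0,1]).round(4),'z',R[:,2].round(3),'f',o['ft_force'].round(2),'w',round(o['grip_width'],3),'st',w2st(o['position']).round(4))
E
python3 - <<'E'
from h import *
import workcell
print([n for n in dir(workcell) if not n.startswith('_')]); 
try: print(finger_overhang)
except Exception as e: print(e)
d=np.load('top0.npy');W=cloud('top',d)
for n,(u,v) in dict(glass=(222,238),mug=(320,147),jar=(157,265),brown=(368,182),spat=(305,225)).items(): print(n,W[v,u].round(3),w2st(W[v,u]).round(3))
plan([([.25,.5,.37],Rtool(1.0)),([.45,.30,.38],Rtool(.6)),([.5,0,.38],Rtool(.15)),([.458,-.2595,.33],Rtool(-.072))],0)
E
```

```text
['MotionError', 'camera', 'camera_model', 'finger_overhang', 'get_obs', 'hand_in']
0.025
glass [0.405 0.095 0.004] [-0.123 -0.034]
mug [ 0.668 -0.169  0.003] [ 0.179 -0.252]
jar [0.329 0.242 0.101] [-0.222  0.099]
brown [ 0.567 -0.298  0.021] [ 0.101 -0.395]
spat [ 0.445 -0.127  0.017] [-0.047 -0.246]
[0,0,0.063,-20,-17.9,-28.5,0],
[0,0,0.063,-21.1,-16.6,-28.6,0],
[0,0,0.063,-22.1,-15.2,-28.6,0],
[0,0,0.063,-23,-13.8,-28.6,0],
  --  [0.25 0.5  0.37] 4
[0,0,0.057,-39.5,-8.6,-1.4,0],
[0,0,0.057,-39.9,-6.3,-1.4,0],
[0,0,0.057,-40.2,-4,-1.4,0],
[0,0,0.057,-40.4,-1.7,-1.4,0],
[0,0,0.057,-40.4,0.6,-1.4,0],
[0,0,0.057,-40.3,2.9,-1.4,0],
[0,0,0.057,-40.1,5.2,-1.4,0],
  --  [0.45 0.3  0.38] 7
[0,0,0.064,-39.4,-18.3,0,0],
[0,0,0.064,-40.5,-15.7,0,0],
[0,0,0.064,-41.4,-13.1,0,0],
[0,0,0.064,-42.2,-10.4,0,0],
[0,0,0.064,-42.8,-7.7,0,0],
[0,0,0.064,-43.2,-4.9,0,0],
[0,0,0.064,-43.4,-2.1,0,0],
  --  [0.5  0.   0.38] 7
[0,0,0.037,-41.7,-13.4,8.3,0],
[0,0,0.037,-42.2,-11.8,8.3,0],
[0,0,0.037,-42.6,-10.3,8.3,0],
[0,0,0.037,-42.9,-8.7,8.3,0],
[0,0,0.037,-43.2,-7.1,8.3,0],
[0,0,0.037,-43.5,-5.5,8.3,0],
  --  [ 0.458 -0.26   0.33 ] 6
```

```bash
python3 -m creep '[[0,0,0.063,-20,-18,-28.5,0],[0,0,0.063,-21,-16.6,-28.5,0],[0,0,0.063,-22,-15.2,-28.6,0],[0,0,0.063,-23,-13.8,-28.6,0],[0,0,0.057,-39.5,-8.6,-1.4,0],[0,0,0.057,-40,-6.3,-1.4,0],[0,0,0.057,-40.2,-4,-1.4,0],[0,0,0.057,-40.4,-1.7,-1.4,0]]'
python3 -m creep '[[0,0,0.057,-40.4,0.6,-1.4,0],[0,0,0.057,-40.3,2.9,-1.4,0],[0,0,0.057,-40.1,5.2,-1.4,0],[0,0,0.064,-39.4,-18.3,0,0],[0,0,0.064,-40.5,-15.7,0,0],[0,0,0.064,-41.4,-13.1,0,0],[0,0,0.064,-42.2,-10.4,0,0],[0,0,0.064,-42.8,-7.7,0,0]]'
python3 - <<'E'
from h import *
ob()
plan([([.458,-.2595,.33],Rtool(-.072))],0)
E
```

```text
clock: 0.95
position: [0.365, 0.3845, 0.3761]
ee_rot: [0.39, 0.921, 0.0, -0.0]
ft_force: [0.2, 1.3, 0.7]
grip_width: 1.001
clock: 1.75
position: [0.4856, 0.0841, 0.3802]
ee_rot: [0.603, 0.798, 0.0, -0.0]
ft_force: [1.3, -0.4, -0.1]
grip_width: 0.999
t 1.75 p [0.4856 0.0841 0.3802] yaw 0.2774 z [-0.  0. -1.] f [ 1.31 -0.36 -0.09] w 0.999 st [-0.0417 -0.0315]
[0,0,0.044,-40.4,-15.1,6.3,0],
[0,0,0.044,-41,-13.3,6.3,0],
[0,0,0.044,-41.5,-11.5,6.3,0],
[0,0,0.044,-42,-9.7,6.3,0],
[0,0,0.044,-42.4,-7.8,6.3,0],
[0,0,0.044,-42.7,-6,6.3,0],
[0,0,0.044,-42.9,-4.1,6.3,0],
[0,0,0.044,-43,-2.2,6.3,0],
  --  [ 0.458 -0.26   0.33 ] 8
```

```bash
python3 -m creep '[[0,0,0.044,-40.4,-15.1,6.3,0],[0,0,0.044,-41,-13.3,6.3,0],[0,0,0.044,-41.5,-11.5,6.3,0],[0,0,0.044,-42,-9.7,6.3,0],[0,0,0.044,-42.4,-7.8,6.3,0],[0,0,0.044,-42.7,-6,6.3,110],[0,0,0.044,-42.9,-4.1,6.3,110],[0,0,0.044,-43,-2.2,6.3,110]]' 40
python3 -m creep '[[0,0,0,0,0,0,110],[0,0,0,0,0,0,110]]'
python3 - <<'E'
from h import *
ob()
o=get_obs();p,d=camera('wrist');cv2.imwrite('pics/wrist1.png',p)
W=cloud('wrist',d,(o['position'],o['ee_rot']));z=W[...,2]
near=(abs(W[...,0]-.458)<.05)&(abs(W[...,1]+.26)<.035)
for a,b in [(.18,.192),(.136,.148)]:
    m=near&(z>a)&(z<b)&(p.max(2).astype(int)-p.min(2)<40)
    print(m.sum(),np.median(W[m],0).round(4),cv2.minAreaRect((W[m][:,:2]*1000).astype(np.float32)))
E
```

```text
clock: 2.55
position: [0.4581, -0.2594, 0.3297]
ee_rot: [0.733, 0.681, 0.0, 0.0]
ft_force: [0.9, -0.3, 0.4]
grip_width: 0.571
clock: 2.75
position: [0.4582, -0.2586, 0.3295]
ee_rot: [0.733, 0.68, -0.0, -0.0]
ft_force: [0.9, 0.3, -0.1]
grip_width: 0.567
t 2.75 p [ 0.4582 -0.2586  0.3295] yaw -0.0742 z [-0.001 -0.    -1.   ] f [ 0.9   0.35 -0.06] w 0.567 st [-0.013  -0.3741]
548 [ 0.4556 -0.2592  0.1853] ((455.6595153808594, -259.76416015625), (30.106746673583984, 11.492480278015137), 85.32209777832031)
1555 [ 0.4399 -0.2558  0.1415] ((445.3714599609375, -258.9892578125), (40.24116516113281, 44.97075271606445), 85.01496124267578)
```

View pics/wrist1.png

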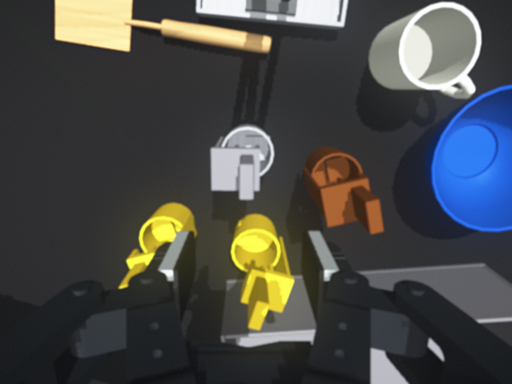

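The wrist picture shows the grey cup at (240,165), its tab at (246,182), clear of brown (345,195) and yellow (265,280). Descending now.

```bash
python3 -m creep '[[0,0,0.006,-1,-1.6,40,110],[0,0,0,0,0,40,110],[0,0,0,0,0,38,110],[0,0,0,0,0,22,110],[0,0,0,0,0,15.5,110],[0,0,0,0,0,0,110],[0,0,0,0,0,0,110]]'
python3 - <<'E'
from h import *
ob()
p,d=camera('side');cv2.imwrite('pics/s2.png',cv2.resize(p[200:350,170:330],None,fx=4,fy=4))
p,d=camera('wrist');cv2.imwrite('pics/w2.png',p)
E
```

```text
clock: 3.5
position: [0.4576, -0.2578, 0.1749]
ee_rot: [0.734, 0.68, 0.0, -0.0]
ft_force: [0.1, -0.5, -0.0]
grip_width: 0.568
t 3.5 p [ 0.4576 -0.2578  0.1749] yaw -0.0763 z [ 0.  0. -1.] f [ 0.12 -0.54 -0.04] w 0.568 st [-0.0137 -0.3734]
```

View pics/w2.png

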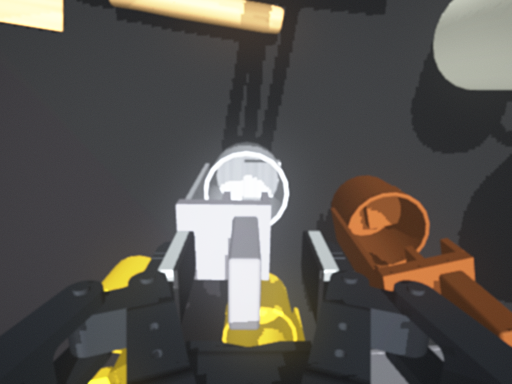

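View pics/s2.png

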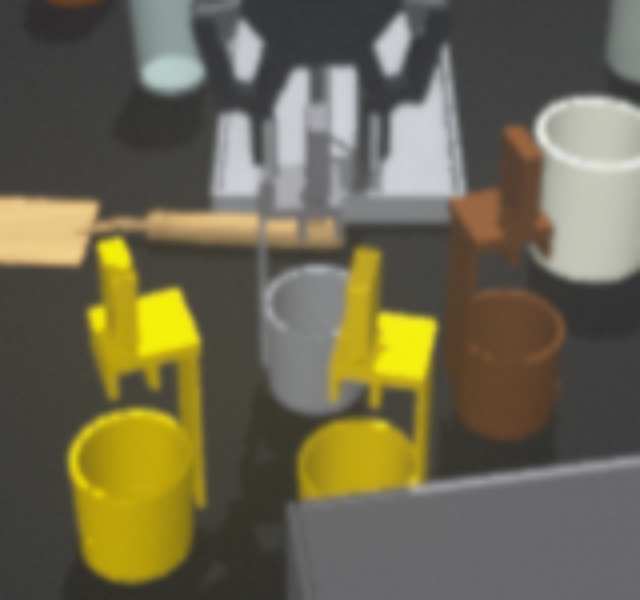

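The tab sits centred between the pads (tab ~244 px, jaws 180–318). Closing.

```bash
python3 -m creep '[[0,0,0,-1.5,-1,1,110],[0,0,0,0,0,0,180],[0,0,0,0,0,0,255],[0,0,0,0,0,0,255],[0,0,0,0,0,0,255],[0,0,0,0,0,0,255]]' 60
python3 - <<'E'
from h import *
ob()
E
python3 -m creep '[[0,0,0,0,0,-10,255],[0,0,0,0,0,-25,255],[0,0,0,0,0,-40,255],[0,0,0,0,0,-35,255],[0,0,0,0,0,0,255],[0,0,0,0,0,0,255]]'
python3 - <<'E'
from h import *
ob()
o=get_obs()
p,d=camera('wrist');cv2.imwrite('pics/w3.png',p)
W=cloud('wrist',d,(o['position'],o['ee_rot']));z=W[...,2]
R=Rn.from_quat(o['ee_rot']).as_matrix();T=(W-o['position'])@R
np.save('T3.npy',T)
for u,v in [(200,240),(240,230),(195,215),(265,200)]: print((u,v),T[v,u].round(4),W[v,u].round(4))
p,d=camera('side');cv2.imwrite('pics/s3.png',cv2.resize(p[150:350,170:330],None,fx=3,fy=3))
E
```

```text
clock: 4.2
position: [0.4562, -0.2602, 0.1737]
ee_rot: [0.734, 0.679, 0.0, 0.0]
ft_force: [-0.1, 0.3, 3.7]
grip_width: 0.13
t 4.2 p [ 0.4562 -0.2602  0.1737] yaw -0.078 z [ 0.001 -0.    -1.   ] f [-0.12  0.28  3.74] w 0.13 st [-0.0147 -0.376 ]
clock: 4.8
position: [0.4558, -0.26, 0.2835]
ee_rot: [0.734, 0.679, 0.0, 0.0]
ft_force: [0.1, -0.4, -4.0]
grip_width: 0.132
t 4.8 p [ 0.4558 -0.26    0.2835] yaw -0.0779 z [ 0.  0. -1.] f [ 0.06 -0.36 -3.98] w 0.132 st [-0.0151 -0.3759]
(200, 240) [ 0.0008 -0.024   0.0323] [ 0.4319 -0.2573  0.2512]
(240, 230) [ 0.015  -0.0041  0.0115] [ 0.4528 -0.2447  0.272 ]
(195, 215) [ 0.0134 -0.026   0.0332] [ 0.4309 -0.2447  0.2503]
(265, 200) [0.02   0.0073 0.0356] [ 0.4646 -0.2406  0.2479]
```

View pics/w3.png

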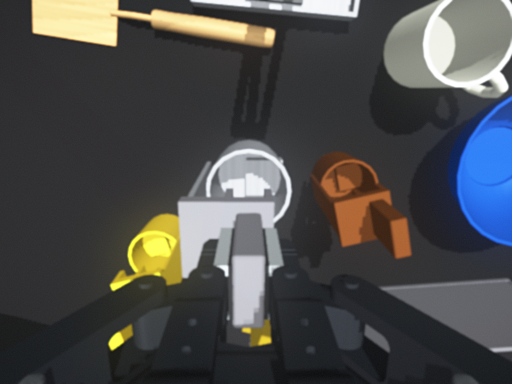

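View pics/s3.png

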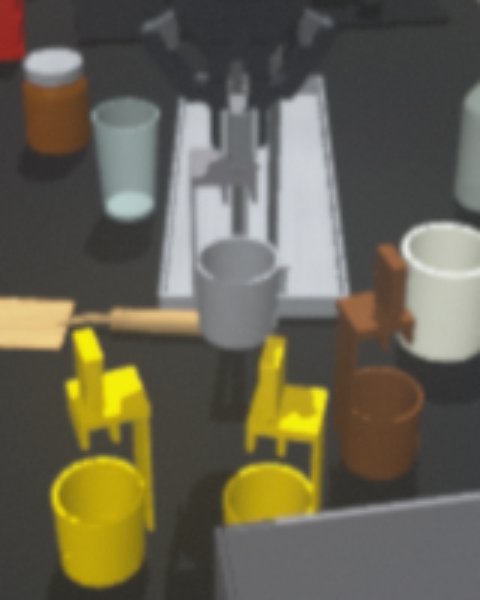

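The cup is firmly held (opening 11 mm, weight ~4 N), and the seat lies 40 mm below the TCP. Next I'll carry it to the -x side of the rail.

```bash
python3 - <<'E'
from h import *
R=Rtool(SY,-.147)
def tcp(x,y,z): # from seat pos in stand frame
    w=st2w(x,y); return np.array([w[0],w[1],z])-R@np.array([0,0,.040])
print(tcp(-.1,-.11,.255),tcp(0,-.11,.255))
plan([([.415,-.15,.30],Rtool(-.11)),([.40,-.09,.30],Rtool(-.13)),(tcp(-.1,-.11,.255),R)],255,smax=35,tmax=.06)
E
```

```text
[0.41628232 0.02192496 0.2945686 ] [0.51494868 0.00564771 0.2945686 ]
[-0.001,0,0.008,26.5,-12.2,-4.4,255],
[-0.001,0,0.008,26.4,-12.4,-4.4,255],
[-0.001,0,0.008,26.3,-12.6,-4.5,255],
[-0.001,0,0.008,26.2,-12.8,-4.5,255],
  --  [ 0.415 -0.15   0.3  ] 4
[0,0,0.01,29,-10.7,0,255],
[0,0,0.01,28.9,-11,0,255],
  --  [ 0.4  -0.09  0.3 ] 2
[0.001,-0.037,0.008,28.3,0.4,1.4,255],
[0.001,-0.037,0.008,28.3,0.2,0.3,255],
[0.001,-0.037,0.008,28.3,-0.1,-0.7,255],
[0.001,-0.037,0.008,28.3,-0.3,-1.8,255],
  --  [0.416 0.022 0.295] 4
```

```bash
python3 -m creep '[[0,0,0.008,15,-7,-5,255],[0,0,0.008,26.4,-12.4,-4.4,255],[0,0,0.008,26.3,-12.6,-4.5,255],[0,0,0.008,26.2,-12.8,-4.5,255],[0,0,0.01,29,-10.7,0,255],[0,0,0.01,28.9,-11,0,255],[0,0,0,10,-5,0,255],[0,0,0,0,0,0,255]]'
python3 - <<'E'
from h import *
ob()
R=Rtool(SY,-.147)
def tcp(x,y,z):
    w=st2w(x,y); return np.array([w[0],w[1],z])-R@np.array([0,0,.040])
plan([(tcp(-.1,-.11,.255),R)],255,smax=30,tmax=.05)
E
```

```text
clock: 5.7
position: [0.4007, -0.0908, 0.3008]
ee_rot: [0.751, 0.661, -0.001, -0.001]
ft_force: [-0.6, -0.2, -3.8]
grip_width: 0.133
t 5.7 p [ 0.4007 -0.0908  0.3008] yaw -0.1273 z [-0.002 -0.    -1.   ] f [-0.63 -0.18 -3.77] w 0.133 st [-0.0971 -0.2179]
[0,-0.037,0.009,28.5,0.3,1.6,255],
[0,-0.037,0.009,28.5,0,0.5,255],
[0,-0.037,0.009,28.5,-0.2,-0.5,255],
[0,-0.037,0.009,28.4,-0.5,-1.6,255],
  --  [0.416 0.022 0.295] 4
```

```bash
python3 -m creep '[[0,-0.037,0.009,20,0.3,1.6,255],[0,-0.037,0.009,28.5,0,0.5,255],[0,-0.037,0.009,28.5,-0.2,-0.5,255],[0,-0.037,0.009,28.4,-0.5,-1.6,255],[0,0,0,8,0,0,255],[0,0,0,0,0,0,255],[0,0,0,0,0,0,255]]'
python3 - <<'E'
from h import *
ob()
p,d=camera('side');cv2.imwrite('pics/s4.png',cv2.resize(p[110:280,180:310],None,fx=4,fy=4))
p,d=camera('top');cv2.imwrite('pics/t4.png',cv2.resize(p[120:250,130:330],None,fx=4,fy=4))
W=cloud('top',d); np.save('W4.npy',W)
p,d=camera('wrist');cv2.imwrite('pics/w4.png',p)
E
```

```text
clock: 6.4
position: [0.4176, 0.0184, 0.294]
ee_rot: [0.762, 0.643, -0.056, 0.049]
ft_force: [0.2, -0.8, -2.6]
grip_width: 0.13
t 6.4 p [0.4176 0.0184 0.294 ] yaw -0.168 z [-0.023 -0.146 -0.989] f [ 0.2  -0.78 -2.59] w 0.13 st [-0.0981 -0.1074]
```

View pics/s4.png

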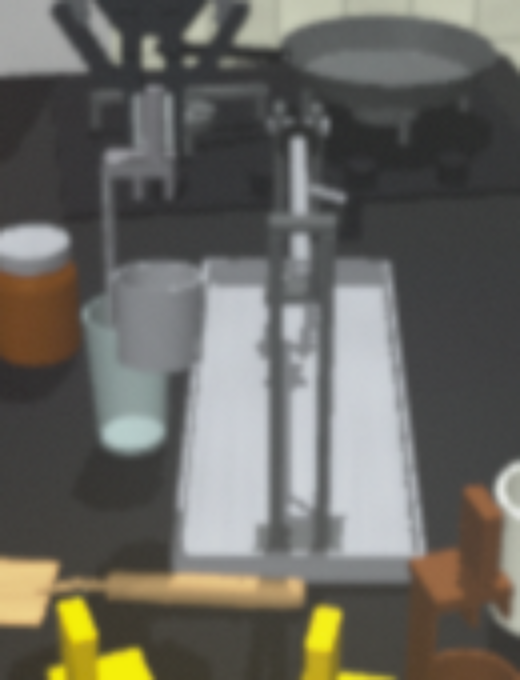

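View pics/t4.png

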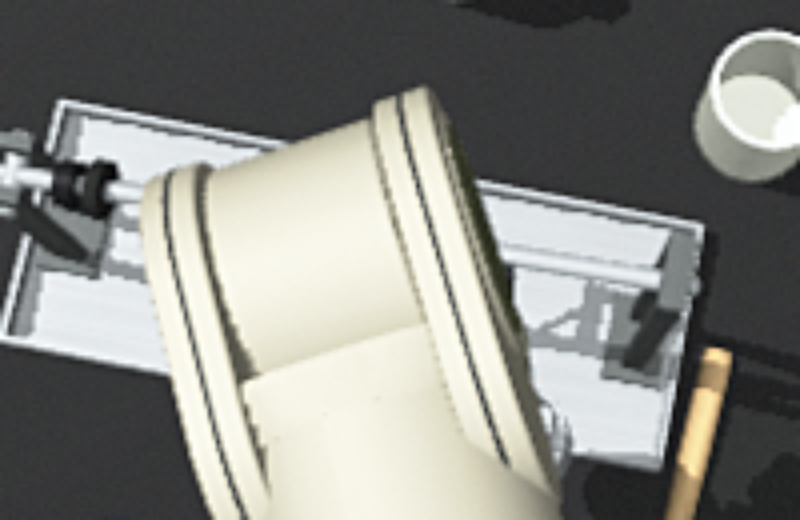

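View pics/w4.png

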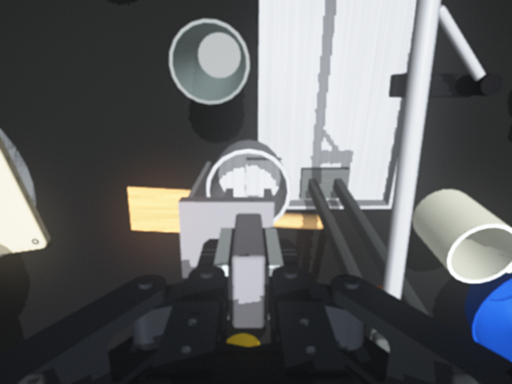

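The wrist picture shows the rail at (430,20)→(395,290), right of the shoe at (228,235). I'll measure the rail in the tool frame from it.

```bash
cat > rail.py <<'E'
from h import *
def rail(save=None):
    o=get_obs();p,d=camera('wrist')
    if save: cv2.imwrite(save,p)
    W=cloud('wrist',d,(o['position'],o['ee_rot']));R=Rn.from_quat(o['ee_rot']).as_matrix()
    L=(W[...,:2]-SO)@np.array([[np.cos(SY),-np.sin(SY)],[np.sin(SY),np.cos(SY)]])
    m=(abs(L[...,0])<.014)&(W[...,2]>.17)&(W[...,2]<.245)&(L[...,1]>-.18)&(L[...,1]<-.0)&(p.max(2).astype(int)-p.min(2)<40)
    P=W[m];T=(P-o['position'])@R
    for i in range(5):
        c=T.mean(0);V=np.linalg.svd(T-c)[2][0];V*=np.sign(V[0]);r=np.linalg.norm(T-c-np.outer((T-c)@V,V),axis=1);T=T[r<.009]
    a=c-V*(c[0]/V[0])
    print(len(T),'rail surf in tool at x=0',a.round(4),'dir',V.round(3)); Wd=R@V; print('world dir',Wd.round(3),'yaw',-np.arctan2(Wd[0],Wd[1]).round(4),'tilt',np.arcsin(-Wd[2]).round(4))
    Wc=R@c+o['position'];print('pt',Wc.round(4),'st',w2st(Wc).round(4))
if __name__=='__main__': ob();rail()
E
python3 rail.py; python3 - <<'E'
import numpy as np
E
```

```text
t 6.55 p [0.4175 0.0188 0.2944] yaw -0.1682 z [-0.022 -0.145 -0.989] f [ 0.11  0.11 -2.62] w 0.136 st [-0.0983 -0.1071]
6564 rail surf in tool at x=0 [0.     0.0941 0.0784] dir [ 1.    -0.004  0.005]
world dir [ 0.162  0.975 -0.152] yaw -0.1648 tilt 0.1526
pt [0.5148 0.0295 0.2112] st [-0.004  -0.0807]
```

```bash
python3 -m creep '[[0,0,0,0,15,0,255],[0,0,0,0,22,0,255],[0,0,0,0,22,0,255],[0,0,0,0,20,0,255],[0,0,0,0,13,0,255],[0,0,0,0,6,0,255],[0,0,0,0,0,0,255],[0,0,0,0,0,0,255]]'
python3 - <<'E'
from rail import *
ob();rail('pics/w5.png')
p,d=camera('side');cv2.imwrite('pics/s5.png',cv2.resize(p[110:280,180:310],None,fx=4,fy=4))
E
```

```text
clock: 7.4
position: [0.5136, 0.0039, 0.2946]
ee_rot: [0.761, 0.644, -0.056, 0.049]
ft_force: [-0.5, 0.3, -4.0]
grip_width: 0.13
t 7.4 p [0.5136 0.0039 0.2946] yaw -0.1662 z [-0.022 -0.146 -0.989] f [-0.47  0.33 -4.04] w 0.13 st [-0.0011 -0.1061]
4191 rail surf in tool at x=0 [ 0.     -0.0015  0.0781] dir [1.    0.006 0.005]
world dir [ 0.17   0.974 -0.153] yaw -0.1727 tilt 0.1531
pt [0.5217 0.0579 0.2071] st [-0.0018 -0.0515]
```

View pics/w5.png

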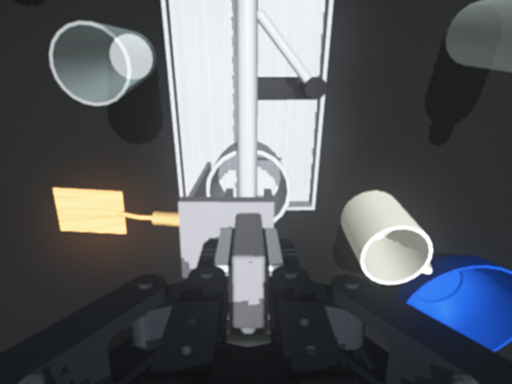

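View pics/s5.png

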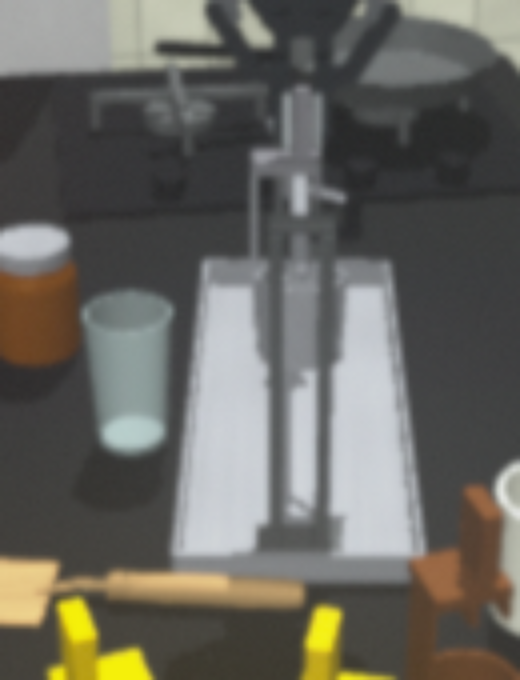

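Aligned: the rail at px 247 runs in under the middle of the shoe. Descending, with small steps near contact.

```bash
python3 -m creep '[[0,0,0,0,0,8,255],[0,0,0,0,0,8,255],[0,0,0,0,0,0,255]]'; python3 -m creep '[[0,0,0,0,0,2,255],[0,0,0,0,0,2,255],[0,0,0,0,0,0,255]]';python3 -m creep '[[0,0,0,0,0,2,255],[0,0,0,0,0,2,255],[0,0,0,0,0,0,255]]'; python3 rail.py
```

```text
clock: 7.8
position: [0.5129, 0.0014, 0.2772]
ee_rot: [0.761, 0.644, -0.057, 0.048]
ft_force: [-0.7, -0.3, -4.0]
grip_width: 0.13
clock: 8.1
position: [0.5136, 0.001, 0.2746]
ee_rot: [0.761, 0.644, -0.056, 0.049]
ft_force: [-0.0, 0.3, -4.4]
grip_width: 0.132
clock: 8.4
position: [0.5134, 0.0004, 0.2705]
ee_rot: [0.761, 0.644, -0.056, 0.049]
ft_force: [0.4, -0.1, -3.6]
grip_width: 0.135
t 8.4 p [5.134e-01 4.000e-04 2.705e-01] yaw -0.1659 z [-0.022 -0.146 -0.989] f [ 0.35 -0.13 -3.64] w 0.135 st [-0.0007 -0.1095]
3878 rail surf in tool at x=0 [ 0.     -0.0033  0.0526] dir [0.999 0.032 0.021]
world dir [ 0.195  0.966 -0.168] yaw -0.1986 tilt 0.1691
pt [0.5231 0.063  0.2064] st [-0.0013 -0.0462]
```

```bash
for i in 1 2; do python3 -m creep '[[0,0,0,0,0,2,255],[0,0,0,0,0,0,255]]' | grep -E 'pos|force'; done; python3 - <<'E'
from h import *
ob();p,d=camera('wrist');cv2.imwrite('pics/w6.png',p[100:330,130:370])
E
```

```text
position: [0.5134, 0.0002, 0.2686]
ft_force: [0.4, 0.2, -3.7]
position: [0.5133, -0.0001, 0.2666]
ft_force: [-0.1, -0.2, -2.5]
t 8.85 p [ 5.133e-01 -1.000e-04  2.666e-01] yaw -0.1658 z [-0.022 -0.146 -0.989] f [-0.08 -0.23 -2.5 ] w 0.138 st [-0.0006 -0.1101]
```

View pics/w6.png

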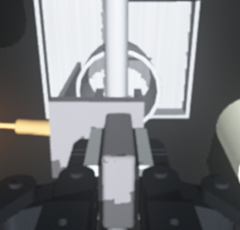

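```bash
for i in 1 2 3 4; do python3 -m creep '[[0,0,0,0,0,1.2,255],[0,0,0,0,0,0,255]]' | grep -E 'pos|force'; done
```

```text
position: [0.5134, -0.0003, 0.2655]
ft_force: [-0.8, 0.5, -2.6]
position: [0.5134, -0.0004, 0.2643]
ft_force: [-0.6, 0.0, -3.5]
position: [0.5133, -0.0006, 0.2632]
ft_force: [-0.7, -0.4, -2.4]
position: [0.5133, -0.0008, 0.262]
ft_force: [-0.7, 0.1, -3.5]
```

```bash
for i in 1 2; do python3 -m creep '[[0,0,0,0,0,0.8,255],[0,0,0,0,0,0,255]]' | grep -E 'pos|force'; done; python3 -m creep '[[0,0,0,0,0,0.5,255],[0,0,0,0,0,0,255]]' | grep -E 'pos|force'
```

```text
position: [0.5133, -0.0009, 0.2612]
ft_force: [-0.3, 0.2, -3.3]
position: [0.5133, -0.001, 0.2604]
ft_force: [-0.5, 0.4, -4.0]
position: [0.5133, -0.0011, 0.26]
ft_force: [-0.5, -0.0, -3.0]
```

```bash
python3 -c "
from h import *
for i in range(3): ob()
p,d=camera('side');cv2.imwrite('pics/s7.png',cv2.resize(p[110:280,180:310],None,fx=4,fy=4))
for i in range(2): ob()"
```

```text
t 10.3 p [ 0.5133 -0.0011  0.26  ] yaw -0.1658 z [-0.022 -0.146 -0.989] f [-0.52 -0.01 -3.05] w 0.133 st [-0.0005 -0.111 ]
t 10.3 p [ 0.5133 -0.0011  0.26  ] yaw -0.1658 z [-0.022 -0.146 -0.989] f [-0.52 -0.01 -3.05] w 0.133 st [-0.0005 -0.111 ]
t 10.3 p [ 0.5133 -0.0011  0.26  ] yaw -0.1658 z [-0.022 -0.146 -0.989] f [-0.52 -0.01 -3.05] w 0.133 st [-0.0005 -0.111 ]
t 10.35 p [ 0.5133 -0.0011  0.26  ] yaw -0.1659 z [-0.022 -0.146 -0.989] f [ 0.13 -0.3  -3.35] w 0.135 st [-0.0005 -0.1111]
t 10.35 p [ 0.5133 -0.0011  0.26  ] yaw -0.1659 z [-0.022 -0.146 -0.989] f [ 0.13 -0.3  -3.35] w 0.135 st [-0.0005 -0.1111]
```

```bash
for i in 1 2 3 4; do python3 -m creep '[[0,0,0,0,0,0.5,255],[0,0,0,0,0,0,255]]' | grep -E 'pos|force'; done
```

```text
position: [0.5132, -0.0012, 0.2595]
ft_force: [0.4, 0.2, -2.9]
position: [0.5133, -0.0012, 0.259]
ft_force: [-0.4, -0.6, -2.5]
position: [0.5133, -0.0013, 0.2585]
ft_force: [-0.2, -0.4, -3.6]
position: [0.5134, -0.0014, 0.2582]
ft_force: [0.5, 0.1, -2.7]
```

```bash
for i in 1 2 3 4; do python3 -m creep '[[0,0,0,0,0,0.4,255],[0,0,0,0,0,0,255]]' | grep -E 'pos|force'; done
```

```text
position: [0.5136, -0.0013, 0.2581]
ft_force: [0.5, -0.2, 1.9]
position: [0.5138, -0.0013, 0.258]
ft_force: [0.5, 1.6, 4.2]
position: [0.514, -0.0013, 0.258]
ft_force: [0.4, 1.3, 7.7]
position: [0.5141, -0.0012, 0.2579]
ft_force: [-0.2, 2.1, 9.2]
```

Contact was felt at TCP z 0.258 (seat 0.2186, matching a tilt of about 0.147). The bearing force is now ~12 N, so I'll ease off to light contact.

```bash
python3 -m creep '[[0,0,0,0,0,-0.7,255],[0,0,0,0,0,0,255],[0,0,0,0,0,0,255]]' | grep -E 'pos|force|clock|rot'; python3 -m creep '[[0,0,0,2,0,0,255],[0,0,0,3,0,0,255],[0,0,0,3,0,0,255],[0,0,0,0,0,0,255]]' | grep -E 'pos|force'; python3 -c "
from h import *
ob();print(get_obs()['torque'])"
```

```text
clock: 12.25
position: [0.5138, -0.0013, 0.258]
ee_rot: [0.761, 0.644, -0.055, 0.049]
ft_force: [0.6, 1.7, 7.1]
position: [0.5151, 0.007, 0.2567]
ft_force: [0.0, 2.1, 6.8]
t 12.65 p [0.5151 0.007  0.2567] yaw -0.165 z [-0.02  -0.145 -0.989] f [0.04 2.09 6.84] w 0.132 st [-1.000e-04 -1.028e-01]
[ 0.39225776 -0.06003742  0.00278286]
```

```bash
python3 -m creep '[[0,0,0,3,0,-0.4,255],[0,0,0,5,0,0,255],[0,0,0,6,0,0,255],[0,0,0,6,0,0,255],[0,0,0,5,0,0,255],[0,0,0,0,0,0,255]]' | grep -E 'pos|force'; python3 -c "
from h import *
ob();print(get_obs()['torque'])"
```

```text
position: [0.5189, 0.0321, 0.2528]
ft_force: [0.5, 1.0, 5.7]
t 13.25 p [0.5189 0.0321 0.2528] yaw -0.1644 z [-0.021 -0.145 -0.989] f [0.54 1.   5.66] w 0.133 st [-0.0004 -0.0774]
[ 0.34922499  0.00442971 -0.09718839]
```

```bash
for i in 1 2; do python3 -m creep '[[0,0,0,4,0,0,255],[0,0,0,5,0,0,255],[0,0,0,5,0,0,255],[0,0,0,4,0,0,255],[0,0,0,0,0,0,255]]' | grep -E 'pos|force';  python3 -c "
from h import *
ob()"; done
```

```text
position: [0.5218, 0.0495, 0.2501]
ft_force: [0.7, 2.1, 4.7]
t 13.75 p [0.5218 0.0495 0.2501] yaw -0.1646 z [-0.021 -0.145 -0.989] f [0.69 2.1  4.71] w 0.133 st [-0.0003 -0.0598]
position: [0.5247, 0.0671, 0.2474]
ft_force: [-0.6, 2.8, 4.9]
t 14.25 p [0.5247 0.0671 0.2474] yaw -0.1647 z [-0.021 -0.145 -0.989] f [-0.64  2.76  4.91] w 0.129 st [-0.0004 -0.0419]
```

```bash
for i in 1 2; do python3 -m creep '[[0,0,0,4,0,0,255],[0,0,0,5,0,0,255],[0,0,0,5,0,0,255],[0,0,0,4,0,0,255],[0,0,0,0,0,0,255]]' | grep -E 'pos|force';  python3 -c "
from h import *
ob()"; done
python3 -c "
from h import *
p,d=camera('wrist');cv2.imwrite('pics/w8.png',p)"
```

```text
position: [0.5271, 0.0844, 0.2447]
ft_force: [-2.3, -0.0, 7.4]
t 14.75 p [0.5271 0.0844 0.2447] yaw -0.165 z [-0.023 -0.146 -0.989] f [-2.29 -0.04  7.4 ] w 0.129 st [-0.0008 -0.0245]
position: [0.5297, 0.1027, 0.2418]
ft_force: [-4.1, 3.4, 7.8]
t 15.25 p [0.5297 0.1027 0.2418] yaw -0.1643 z [-0.023 -0.145 -0.989] f [-4.13  3.43  7.75] w 0.131 st [-0.0012 -0.006 ]
```

View pics/w8.png

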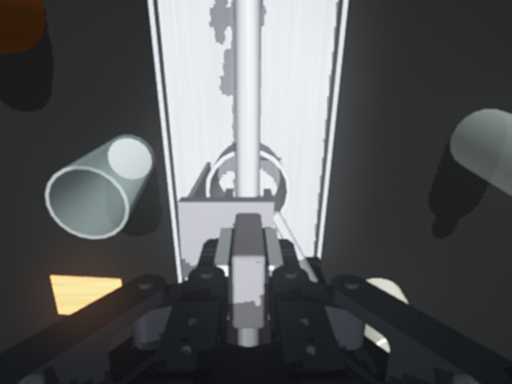

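The lip is pushing the catch rod aside (rod at (285,225)), with -4 N lateral force. Easing slightly and going on.

```bash
python3 -m creep '[[0,0,0,4,0,-0.3,255],[0,0,0,5,0,0,255],[0,0,0,5,0,0,255],[0,0,0,4,0,0,255],[0,0,0,0,0,0,255]]' | grep -E 'pos|force';  python3 -c "
from h import *
ob()"; python3 -m creep '[[0,0,0,4,0,0,255],[0,0,0,5,0,0,255],[0,0,0,5,0,0,255],[0,0,0,4,0,0,255],[0,0,0,0,0,0,255]]' | grep -E 'pos|force';  python3 -c "
from h import *
ob()
p,d=camera('wrist');cv2.imwrite('pics/w9.png',p)"
```

```text
position: [0.5331, 0.1197, 0.2392]
ft_force: [-4.7, 1.8, 2.8]
t 15.8 p [0.5331 0.1197 0.2392] yaw -0.1647 z [-0.023 -0.146 -0.989] f [-4.71  1.82  2.83] w 0.132 st [-0.0007  0.0113]
position: [0.5367, 0.1367, 0.2367]
ft_force: [0.3, 0.7, -2.1]
t 16.3 p [0.5367 0.1367 0.2367] yaw -0.165 z [-0.021 -0.146 -0.989] f [ 0.25  0.73 -2.08] w 0.134 st [0.0001 0.0287]
```

View pics/w9.png

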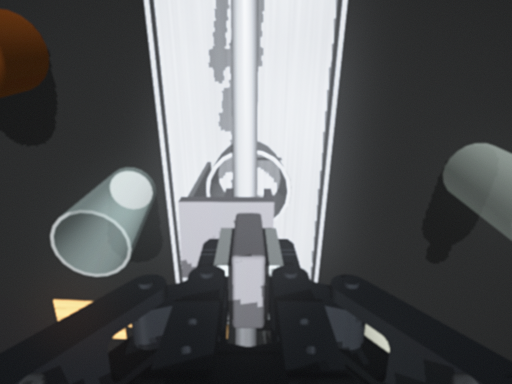

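The catch has let go (lateral force ~0) with the seat at y≈+0.023. A little more travel, restoring light contact, then release.

```bash
python3 -m creep '[[0,0,0,4,0,0.3,255],[0,0,0,4,0,0.3,255],[0,0,0,2,0,0.2,255],[0,0,0,0,0,0,255]]' | grep -E 'pos|force';  python3 -c "
from h import *
ob()"
```

```text
position: [0.5382, 0.1465, 0.2351]
ft_force: [0.2, 0.8, 1.7]
t 16.75 p [0.5382 0.1465 0.2351] yaw -0.1651 z [-0.021 -0.145 -0.989] f [0.18 0.82 1.66] w 0.134 st [0.     0.0386]
```

```bash
python3 -m creep '[[0,0,0,0,0,0,60],[0,0,0,0,0,0,60],[0,0,0,0,0,0,60],[0,0,0,0,0,0,60]]' | grep -E 'pos|force|width';  python3 -c "
from h import *
p,d=camera('wrist');cv2.imwrite('pics/w10.png',p)
p,d=camera('side');cv2.imwrite('pics/s10.png',cv2.resize(p[110:280,180:310],None,fx=4,fy=4))"
```

```text
position: [0.5379, 0.1456, 0.2348]
ft_force: [-0.8, 0.6, 1.6]
grip_width: 0.761
```

View pics/w10.png

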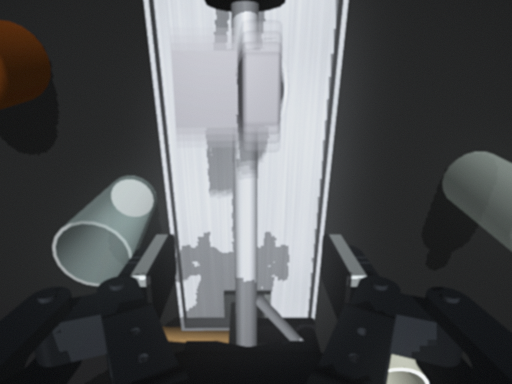

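View pics/s10.png

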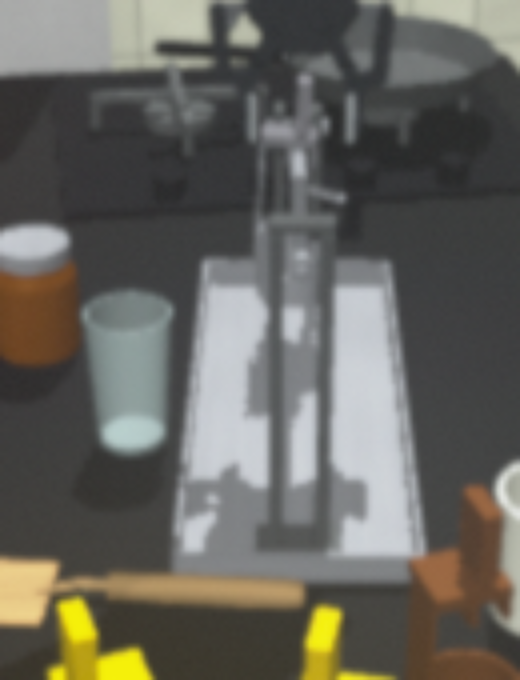

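The cup is running down by itself (blurred at (225,90), buffer at (243,5)). Now I'll retreat straight up, let it settle and look.

```bash
python3 -m creep '[[0,0,0,0,0,0,60],[0,0,0,0,0,0,60],[0,0,0,0,0,0,60],[0,0,0,-5,0,-20,60],[0,0,0,-8,0,-30,60],[0,0,0,-10,0,-30,60],[0,0,0,-20,0,-20,60],[0,0,0,-20,0,0,60]]' | grep -E 'pos|force|width'; python3 -m creep '[[0,0,0,0,0,0,60],[0,0,0,0,0,0,60],[0,0,0,0,0,0,60],[0,0,0,0,0,0,60],[0,0,0,0,0,0,60],[0,0,0,0,0,0,60],[0,0,0,0,0,0,60],[0,0,0,0,0,0,60]]' |grep pos;  python3 -c "
from h import *
o=get_obs();p,d=camera('wrist');cv2.imwrite('pics/w11.png',p)
W=cloud('wrist',d,(o['position'],o['ee_rot']));np.save('W11.npy',W)
c,s=np.cos(SY),np.sin(SY)
L=(W[...,:2]-SO)@np.array([[c,-s],[s,c]]);z=W[...,2]
g=(p.max(2).astype(int)-p.min(2)<40)&(L[...,1]>.05)&(L[...,1]<.16)&(abs(L[...,0])<.06)
for a,b in [(.205,.26),(.18,.204)]:
    m=g&(z>a)&(z<b);print(m.sum(),[np.percentile(L[...,k][m],[3,50,97]).round(4) for k in (0,1)],np.percentile(z[m],[5,50,95]).round(4))
"
```

```text
position: [0.5306, 0.0989, 0.3458]
ft_force: [0.5, 0.0, -0.5]
grip_width: 0.766
position: [0.5298, 0.0989, 0.343]Traceback (most recent call last):
  File "<string>", line 9, in <module>
    m=g&(z>a)&(z<b);print(m.sum(),[np.percentile(L[...,k][m],[3,50,97]).round(4) for k in (0,1)],np.percentile(z[m],[5,50,95]).round(4))
                                   ~~~~~~~~~~~~~^^^^^^^^^^^^^^^^^^^^^^^
    return _quantile_unchecked(
        a, q, axis, out, overwrite_input, method, keepdims, weights)
    return _ureduce(a,
                    func=_quantile_ureduce_func,
    ...<5 lines>...
                    overwrite_input=overwrite_input,
                    method=method)
    r = func(a, **kwargs)
    result = _quantile(arr,
                       quantiles=q,
    ...<2 lines>...
                       out=out,
                       weights=wgt)
    slices_having_nans = np.isnan(arr[-1, ...])
                                  ~~~^^^^^^^^^
IndexError: index -1 is out of bounds for axis 0 with size 0
```

View pics/w11.png

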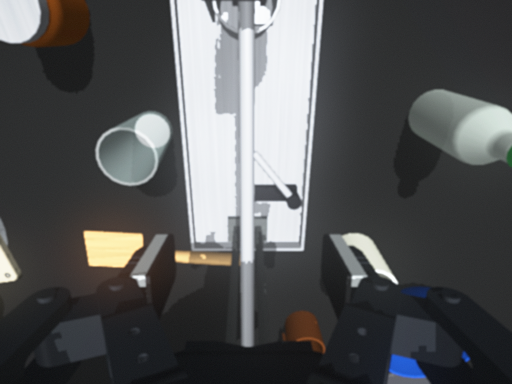

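```bash
python3 -m creep '[[0,0.1,0,0,0,-30,60],[0,0.05,0,30,0,-20,60],[0,0,0,40,0,0,60],[0,0,0,0,0,0,60],[0,0,0,0,0,0,60]]' | grep -E 'pos|force|width';  cat > fin.py <<'E'
from h import *
import sys
ob();o=get_obs();p,d=camera('wrist');cv2.imwrite('pics/%s.png'%sys.argv[1],p)
W=cloud('wrist',d,(o['position'],o['ee_rot']))
c,s=np.cos(SY),np.sin(SY)
L=(W[...,:2]-SO)@np.array([[c,-s],[s,c]]);z=W[...,2]
g=(p.max(2).astype(int)-p.min(2)<40)&(L[...,1]>.05)&(L[...,1]<.17)&(abs(L[...,0])<.06)
for a,b in [(.21,.27),(.175,.209)]:
    m=g&(z>a)&(z<b);print(m.sum())
    if m.sum()>5: print([np.percentile(L[...,k][m],[3,50,97]).round(4) for k in (0,1)],np.percentile(z[m],[5,50,95]).round(4))
E
python3 fin.py w12; python3 -c "
from h import *
p,d=camera('side');cv2.imwrite('pics/s12.png',cv2.resize(p[110:280,180:310],None,fx=4,fy=4))"
```

```text
position: [0.542, 0.174, 0.3908]
ft_force: [0.1, -0.2, 0.2]
grip_width: 0.767
t 19.4 p [0.542  0.174  0.3908] yaw -0.164 z [ 0.002  0.001 -1.   ] f [ 0.14 -0.18  0.16] w 0.767 st [-0.0008  0.0664]
592
[array([-0.0036,  0.0019,  0.0075]), array([0.1098, 0.1242, 0.1384])] [0.2311 0.2337 0.2361]
3091
[array([-0.0303, -0.0067,  0.0118]), array([0.0578, 0.1209, 0.1647])] [0.1785 0.1893 0.1936]
```

View pics/w12.png

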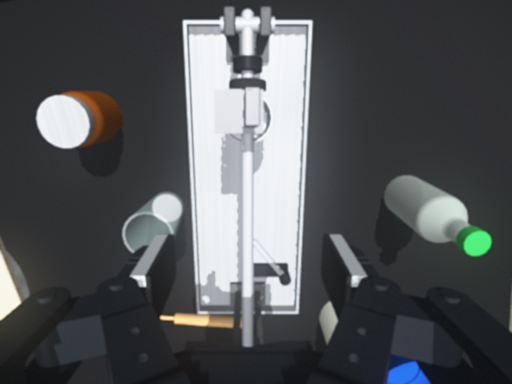

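View pics/s12.png

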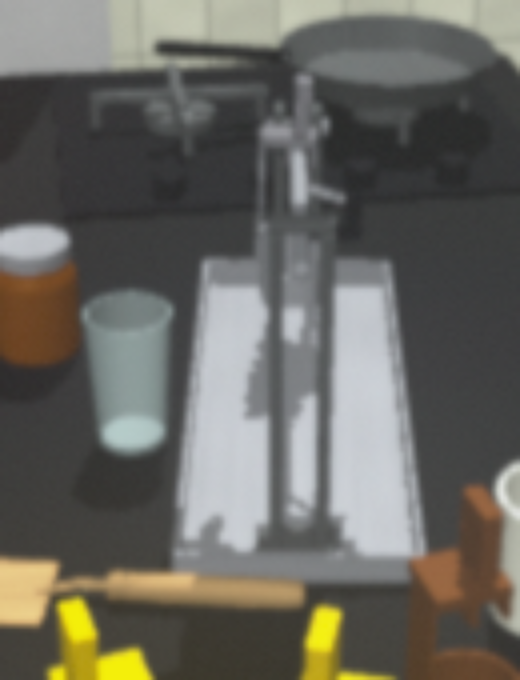

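The cup hangs at wrist px (240,110), its shoe against the buffer disc (247,85). The catch rod at (270,260) is back across the way. I'll wait one second and check it is at rest, then hand in.

```bash
python3 -m creep '[[0,0,0,0,0,0,60],[0,0,0,0,0,0,60],[0,0,0,0,0,0,60],[0,0,0,0,0,0,60],[0,0,0,0,0,0,60],[0,0,0,0,0,0,60],[0,0,0,0,0,0,60],[0,0,0,0,0,0,60]]' | grep clock; python3 fin.py w13; python3 -c "
import cv2
a=cv2.imread('pics/w12.png');b=cv2.imread('pics/w13.png');print(cv2.absdiff(a,b)[60:300,180:310].mean())
from h import *
d0=np.load('top0.npy');p,d=camera('top');cv2.imwrite('pics/t13.png',p)
cv2.imwrite('pics/w13c.png',cv2.resize(b[0:300,180:320],None,fx=2,fy=2))"
```

```text
clock: 20.3
t 20.3 p [0.5421 0.1732 0.3913] yaw -0.1658 z [ 0.003  0.002 -1.   ] f [-0.96  0.22  0.22] w 0.763 st [-0.0004  0.0656]
629
[array([-0.004 ,  0.0017,  0.008 ]), array([0.1099, 0.124 , 0.1385])] [0.2253 0.2334 0.236 ]
3087
[array([-0.0303, -0.0068,  0.0115]), array([0.0569, 0.1202, 0.1647])] [0.1785 0.1893 0.1936]
4.624412393162393
```

View pics/w13c.png

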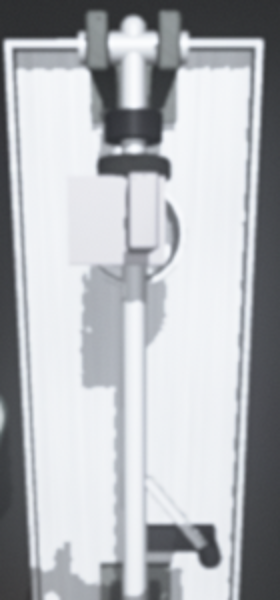

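View pics/t13.png

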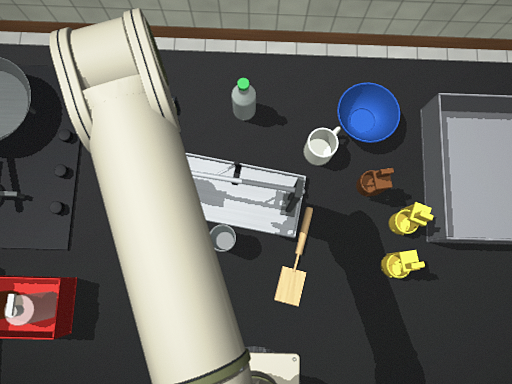

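The cup is at rest against the stop, the catch is shut, and the bystanders are where they were.

```bash
python3 -c "
from workcell import *
print(hand_in())"
```

```text
the job is handed in; nothing more can be done
None
```

I hooked the grey cup on the rail above the catch and slid it past the catch in light contact. I let go with the shoe's middle at about y = +33 mm, and the cup ran down to the stop by itself. I handed the job in at about 20 s, and no verdict was reported.

- **Contact:** the hook first bore on the rail with the seat about 219 mm up, which gives a tilt of about 0.147 rad. The bearing force I worked out from the wrist readings was about 13 N at its highest, against the 20 N limit, and 5–11 N for most of the slide.
- **Light spot:** just past the catch the bearing force fell to about 1.5 N. I lowered slightly to restore it before letting go.
- **Final check of the cup:** two wrist pictures 0.9 s apart put the tab at the same place within 0.3 mm, at y of about 124 mm. That puts the seat at roughly 118–120 mm, with the shoe against the stop. The catch looks shut in the picture.
- **Bystanders:** mug, glass, soap, spatula and bowl look unmoved in the last top picture. The arm hid the jar there, but the wrist picture shows it standing.

No check failed. The depth-based tilt estimates (0.147–0.153 rad, with one noisy reading of 0.169) differed slightly from the felt height, by 1 to 2 mm at most apart from the noisy one.

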